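Close the hallway dock

ROBOT

A 6-joint arm with a two-finger parallel gripper is mounted at the origin on the work surface. World frame = base frame: x ahead of the robot, y to its left, z up, the work surface at z = 0. Lengths are in mm, angles in rad, forces in N, time in s.
With the tool pointing down it reaches from about 350 to 925 mm from the base axis. Payload 6.4 kg.
Tool frame: the origin (TCP) lies on the centre line of the jaws, within the pads' length; the fingertips stand 25 mm ahead of it and the grasp point (between the pads) lies 6 mm ahead of it; z points along the fingers, y is the line along which they close (so a half turn about z gives the same grasp; the last joint's range is limited). The gripper opens to 94 mm and grips with 3 to 60 N. Pads are 16 mm wide; open, the fingers measure 119 mm over their backs; the gripper's body (75 mm by 177 mm) begins 78 mm behind the grasp point.
Start: joints at [1.168, 0.245, 1.558, -0, 1.339, -0.174], TCP at [147.422, 633.072, 230.455] pointing down, gripper open.
Joint ranges: [-3.13, 3.13], [-1.02, 2.26], [0.13, 2.54], [-0.95, 4.09], [0.21, 2.88], [-2.74, 2.74]. Speed limits (rad/s): [2.57, 2.57, 3.14, 3.14, 3.14, 3.14].

INTERFACE

Orientations are given as a 3x3 rotation matrix whose columns are the frame's x, y, z axes.
In Python, from station import env, kin, eyes, models, telemetry gives the robot as it stands. The module is installed in compiled form; this text tells all that it offers. Calls block until the motion is done:
- env.move_ptp(position, orientation): joint-space move of the TCP to a pose.
- env.movel(position, attitude=None, rate=150, max_force=None): straight line of the TCP; attitude=None keeps the orientation; rate is the mean speed in mm/s. With max_force (N) it stops when the force on the tool has changed by that much, and returns True; else False.
- env.set_joints(angles): joint-space move.
- env.move_gripper(opening, strength=None): finger opening in mm; strength is the grip in N (None keeps the last); returns when the fingers have stopped.
- env.wait(seconds).
- kin.solve_ik(position, orientation): joint angles nearest the present ones, or None.
- eyes.camera(name): name is "side" or "top"; returns (picture, depth): 480x640x3 uint8, red, green, blue; 480x640 float32, mm along the optical axis (not along the pixel's ray), 0 where there is no reading.
- eyes.calibration(name): a dict with "vfov" (degrees; the focal length in pixels is half the picture's height over the tangent of half this angle, whatever the lens; pixels are square), "cx", "cy" (the principal point, pixels), "world_from_camera" (4x4, takes a point from camera to world coordinates). Camera axes: x right, y down, z forward; pixel columns grow to the right and rows downward; lengths in mm; the calibration is good to about 2 mm. A picture is of the moment at which its call begins. calibration takes no time and is no camera call.
A pose or a line that the arm cannot do raises env.PlanningError and nothing moves.
- env.job_done(): hands the job in; it is judged then, once.
Trained networks look in the newest picture that a camera, given by its name, has taken for a name from the list of things; names that differ only in an ending like _2 or _b are one class to them, and where a whole thing is asked for, a point or a joint stands for the part that bears it (a point fixed in the world has none). Each returns a list of dicts, best first, with "confidence" (0 to 1); they miss things now and then, are a little off and sometimes report something else, mostly with a low value. They report only what shows in the picture. A call takes as long as a camera call. They do not tell look-alikes from the thing itself.
- models.trace(camera, label): "pixels" (480x640 bool, what is visible of it) and "bbox" ([centre column, centre row, width, height] in pixels, round what is visible of it).
- models.spot_point(camera, label): "pixel" ([column, row] in pixels: a listed point, or the origin of a listed thing).
Readings, each from a call of its own:
- telemetry.get_t(): time.
- telemetry.get_joint_positions(): joint angles.
- telemetry.get_joint_velocities(): joint speeds.
- telemetry.get_joint_efforts(): joint torques, N m.
- telemetry.get_ee_pos(): TCP position.
- telemetry.get_ee_rot(): TCP orientation.
- telemetry.get_ft_force(): force on the tool from outside, world axes, zero at the start.
- telemetry.get_moment(): the same for the moment, N m.
- telemetry.get_width(): finger opening in mm.
- telemetry.get_gripper_force(): force on a finger pad.
Only numpy, scipy, OpenCV 4.12 (cv2) and the standard library are available. Lean on these libraries where they do the work, as an engineer would, in place of code of your own. Each camera call takes 0.05 s, during which the arm holds its last target. There are 200 camera calls.

TASK

Close up the dock shelf with your fingertips: push the key tray in until it is flush with the front of the shelf, and only then push the swing arm round until it is folded against its stop, so that bar and pad lie along the front of the shelf. Just push: do not slam either part or pinch the arm's bar between the fingers, and leave the small things lying about where they are.

Things in the scene. Friction and masses are not known exactly. Their poses are not given: they have to be found in the camera images.
- dock: Black laminate dock shelf, 340 mm wide (its y), 180 deep (x), 100 high, fixed. Origin: on the work surface, middle of the front face's lower edge. x points from the front into the shelf, y to its left end seen from the robot. A bracket on the +y end carries the swing arm's pivot post, 28 mm across, 60 mm in front of the front face at y = +180 mm.
- tray (a joint): Opening of the key tray in m: 0 = shut at a solid stop, flush with the shelf's front face; it grows as the tray comes out along the dock's -x (limit 0.11, starts 0.04 to 0.09). About 1.5 N of friction and 8 N per m/s of damping, no spring or latch: it stays where it is left.
- tray_face (a point): Centre of the key tray's flat front face, 48 mm above the work surface; axes as the dock's. The tray is a black slab 196 mm wide (y), 50 high (23 to 73 mm above the work surface), 150 deep, grey felt on top, a thin flat aluminium strip on the face, no handle. Shut, the face lies in the plane of the shelf's front face, at dock y = -50 mm.
- swing (a joint): Angle a of the swing arm in rad: 0 = folded at its solid stop, bar parallel to the shelf's front face, 60 mm before it, pointing to the dock's -y; grows as the arm swings out towards the dock's -x (clockwise from above; starts 0.75 to 1.25). In the dock's frame the bar points along (-sin a, -cos a). 0.12 N m friction, 0.12 N m per rad/s damping, no spring: stays where left.
- pivot (a point): Point on the swing arm's upright pivot axis at mid-height of the bar, 88 mm above the work surface. The level aluminium bar, 16 mm wide, 12 high (82 to 94 mm above the work surface), is clear for pushing from 20 to 125 mm from this axis. Hub top: 108 mm high. The bar's two side strips are called swing_c2 (outer) and swing_c3 (shelf side). This point's -y axis points along the bar to the pad.
- pad (a point): Centre of the top of the round grey, black-topped pad at the end of the swing arm, 180 mm from the pivot axis, 104 mm above the work surface; disc 100 mm across, 12 thick (underside at 92 mm).
- earbud_case: White rounded earbud case, 48 x 60 x 24 mm high, loose on top of the shelf. Origin: centre of its underside.
- key: Flat copper key, 62 mm long, 4 thick, loose on top of the shelf. Origin: on its underside, near the middle.
- door_stop: Blue rubber wedge door stop, 92 x 36 x 27 mm high, loose on top of the shelf. Origin: centre of its underside.
- coaster: Round speckled stone coaster, 92 mm across, 8 thick, loose on top of the shelf. Origin: centre of its underside.
- padlock: Small brass padlock lying flat, 63 x 40 x 18 mm high, loose on the work surface near the swing arm, often under its sweep. Origin: underside of its body's centre.
- glasses_case: Dark rounded glasses case, 65 x 160 x 45 mm high, loose on the work surface beyond the shelf's -y end. Origin: centre of its underside.
- clothes_brush: Clothes brush with a pale wooden back and handle, 205 mm long (x), 50 wide, 32 high, dark bristles down, loose on the work surface beyond the shelf's +y end. Origin: on its underside, near the middle.
- bowl: White bowl, 110 mm across, 45 high, loose on the work surface in front of the shelf, to the -y side. Origin: centre of its underside.
Things that resemble listed ones, but are neither listed nor needed, are in the scene too. Of the things like the earbud_case, leave any that is pink; of the rest the larger one is meant.

How it is judged:
By the outcome, as a careful person would: the job done as asked, in the order asked, and still so for the second after the job is handed in, with the robot touching nothing.
It also fails if it takes over 48 s, if anything falls off the work surface, if the arm or the gripper's body presses on something with over 40 N, if the wrist force passes 120 N, or if a joint passes its speed limit or range.

## Working session

There is one attempt and no reset: what is moved stays moved. The work goes in short steps, each a Python script; the robot and the scene stay as the last script left them, time stands still between calls to the robot, and variables do not carry over. Pictures are saved under pics/ and viewed, at most 10 in all, crops included, and the job is handed in when it is done.

```bash
mkdir -p pics; cat > h.py <<'E'
import numpy as np, cv2
from station import env, kin, eyes, models, telemetry
def unproj(cam, px, d):
    c=eyes.calibration(cam); f=240/np.tan(np.radians(c["vfov"])/2)
    p=np.array([(px[0]-c["cx"])/f*d,(px[1]-c["cy"])/f*d,d,1]); return (c["world_from_camera"]@p)[:3]
def atz(cam, px, z):
    c=eyes.calibration(cam); o=c["world_from_camera"][:3,3]; r=unproj(cam,px,1000)-o
    return o+r*(z-o[2])/r[2]
def cloud(cam, depth, mask=None):
    c=eyes.calibration(cam); f=240/np.tan(np.radians(c["vfov"])/2)
    m=depth>0
    if mask is not None: m&=mask
    v,u=np.nonzero(m); d=depth[v,u]
    P=np.c_[(u-c["cx"])/f*d,(v-c["cy"])/f*d,d,np.ones(len(d))]
    return (P@c["world_from_camera"].T)[:,:3],u,v
E
cat > a.py <<'E'
from h import *
for cam in ["top","side"]:
    p,d=eyes.camera(cam); cv2.imwrite(f"pics/{cam}0.png",p[:,:,::-1]); np.save(f"{cam}d0.npy",d)
    print(cam,eyes.calibration(cam)["world_from_camera"].round(2).tolist())
    for l,z in [("dock",0),("tray_face",48),("pivot",88),("pad",104)]:
        for r in models.spot_point(cam,l)[:2]:
            print(l,round(r["confidence"],2),np.round(r["pixel"]),atz(cam,r["pixel"],z).round(1))
    for l in ["tray","swing"]:
        for r in models.trace(cam,l)[:2]:
            P,_,_=cloud(cam,d,r["pixels"]); print(l,r["confidence"],np.round(r["bbox"]),np.percentile(P,[5,50,95],axis=0).round().tolist())
            np.save(f"{cam}_{l}.npy",r["pixels"]); 
print(telemetry.get_t())
E
python3 a.py
```

```text
top [[-0.03, -0.99, 0.14, 460.36], [-1.0, 0.03, 0.01, -9.96], [-0.01, -0.14, -0.99, 1157.89], [0.0, 0.0, 0.0, 1.0]]
dock 0.88 [320. 222.] [669.7  -9.2   0. ]
dock 0.36 [178. 238.] [642.1 292.7   0. ]
tray_face 0.84 [340. 242.] [618.2 -47.5  48. ]
tray_face 0.44 [228. 241.] [625.7 178.4  48. ]
pivot 0.66 [225. 241.] [621.  178.2  88. ]
pad 0.83 [280. 318.] [468.3  71.4 104. ]
tray 0.89 [343. 231.  99.  28.] [[616.0, -141.0, 45.0], [639.0, -54.0, 73.0], [665.0, 33.0, 77.0]]
tray 0.53 [263. 290.  87. 108.] [[435.0, 29.0, 92.0], [484.0, 79.0, 103.0], [607.0, 170.0, 107.0]]
swing 0.88 [262. 290.  91. 111.] [[435.0, 30.0, 92.0], [485.0, 79.0, 103.0], [608.0, 170.0, 107.0]]
swing 0.66 [312. 232. 189. 221.] [[466.0, -158.0, 71.0], [696.0, -6.0, 99.0], [833.0, 153.0, 105.0]]
side [[-0.73, -0.5, 0.46, 167.37], [-0.68, 0.54, -0.49, 470.86], [-0.0, -0.67, -0.74, 785.35], [0.0, 0.0, 0.0, 1.0]]
dock 0.69 [306. 252.] [ 6.562e+02 -3.000e-01  0.000e+00]
tray_face 0.68 [337. 234.] [614.  -51.3  48. ]
pivot 0.58 [253. 287.] [614.1 177.   88. ]
pad 0.77 [352. 288.] [475.9  66.  104. ]
tray 0.59 [327. 229.  81.  72.] [[612.0, -137.0, 32.0], [630.0, -37.0, 72.0], [667.0, 43.0, 75.0]]
swing 0.68 [313. 292. 131.  50.] [[433.0, 32.0, 86.0], [487.0, 89.0, 103.0], [605.0, 177.0, 105.0]]
0.7
```

View pics/top0.png

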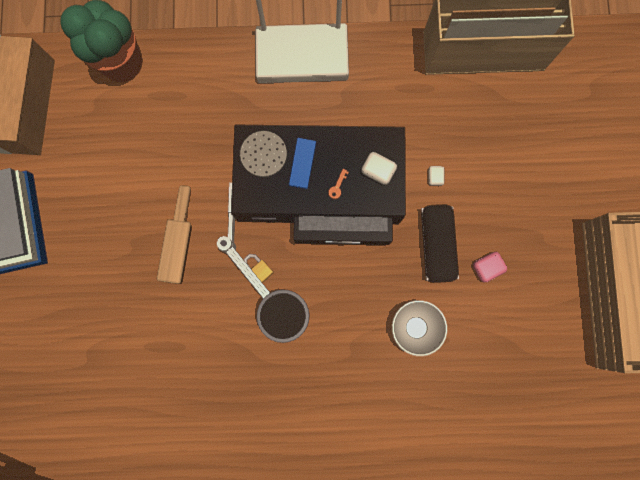

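View pics/side0.png

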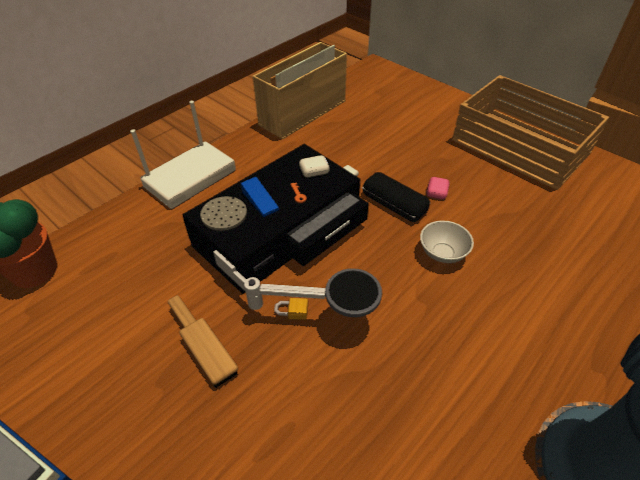

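```bash
cat > g.py <<'E'
from h import *
d=np.load("topd0.npy"); P,u,v=cloud("top",d)
# shelf top front edge: z~100
m=(abs(P[:,2]-100)<8)&(P[:,1]>-190)&(P[:,1]<190)&(P[:,0]>630)
for y in range(-160,170,30):
    s=m&(abs(P[:,1]-y)<5); print("shelf front",y,P[s,0].min().round(1),P[s,0].max().round(1), end=" | ")
    s=(abs(P[:,1]-y)<5)&(P[:,2]>40)&(P[:,2]<80)&(P[:,0]>560); print("tray",P[s,0].min().round(1) if s.any() else None)
s=m; print("y range",P[s,1].min(),P[s,1].max())
m=(P[:,2]>15)&(P[:,0]<650)&(abs(P[:,1])<350)
lab=np.zeros(d.shape,np.uint8); lab[v[m],u[m]]=1
n,_,st,_=cv2.connectedComponentsWithStats(lab)
L=_;
n,L,st,c=cv2.connectedComponentsWithStats(lab)
for i in range(1,n):
    if st[i,4]>30:
        q=P[(L[v,u]==i)]; print(st[i],q.min(0).round(),q.max(0).round())
E
python3 g.py
```

```text
shelf front -160 659.3 839.2 | tray 659.4
shelf front -130 660.3 841.4 | tray 613.1
shelf front -100 662.4 842.5 | tray 614.7
shelf front -70 663.8 843.4 | tray 614.3
shelf front -40 665.4 843.3 | tray 615.8
shelf front -10 666.3 844.7 | tray 619.0
shelf front 20 667.8 848.2 | tray 619.8
shelf front 50 668.8 848.9 | tray 669.2
shelf front 80 670.9 850.1 | tray 668.5
shelf front 110 671.3 1090.7 | tray 669.1
shelf front 140 673.0 851.3 | tray 672.9
y range -180.2770034903342 164.37541068876592
[ 294  223   99   22 1947] [ 612. -152.   22.] [650.  45.  81.]
[ 422  224   37   59 1878] [ 534. -287.   15.] [ 650. -219.   51.]
[ 217  227   93  116 3207] [424.  17.  15.] [650. 191. 111.]
[ 157  232   32   52 1229] [546. 264.  15.] [650. 328.  38.]
[474 256  16  26 264] [ 533. -350.   15.] [ 585. -323.   30.]
[ 392  300   55   56 1457] [ 389. -253.   15.] [ 497. -145.   49.]
```

Both pictures agree with the depth data. The tray is about 50 mm out (face at about (340,242) in top). The arm is swung out to a≈0.9, with its pivot at (225,241), its pad at (282,316) and the padlock under its bar. I'll push the tray first.

```bash
cat >> h.py <<'E'
t=-0.045; X=np.array([np.cos(t),np.sin(t)]); Y=np.array([-np.sin(t),np.cos(t)]); O=np.array([667.,-9.])
def D(x,y,z): return np.r_[O+x*X+y*Y,z]
def R(d):   # tool down, closing axis along horizontal d
    y=np.r_[d/np.linalg.norm(d),0]; z=np.array([0,0,-1.]); return np.c_[np.cross(y,z),y,z]
E
cat > b.py <<'E'
from h import *
q=telemetry.get_joint_positions()
best=None
for s in (1,-1):
    j=kin.solve_ik(D(-100,-50,150),R(s*Y)); print(s,None if j is None else np.round(j,2))
    # swing end poses with the same sign convention
    for a in (0.9,0): print("  ",a,np.round(kin.solve_ik(D(-76,80,95),R(s*(np.sin(a)*X+np.cos(a)*Y))),2))
    if j is not None and (best is None or abs(np.array(j)-q).max()<best[0]): best=(abs(np.array(j)-q).max(),s)
s=best[1]; print("sign",s)
env.move_gripper(0,10)
env.move_ptp(D(-100,-50,170),R(s*Y))
env.movel(D(-100,-50,70),rate=120)
f0=telemetry.get_ft_force()
hit=env.movel(D(-70,-50,70),rate=40,max_force=12)
print("approach",hit,telemetry.get_ee_pos(),np.array(telemetry.get_ft_force())-f0)
hit=env.movel(D(5,-50,70),rate=35,max_force=10)
p=np.array(telemetry.get_ee_pos()); print("push",hit,p.round(1),"dock x",(p[:2]-O)@X,np.array(telemetry.get_ft_force())-f0)
env.wait(0.2)
env.movel(D(-60,-50,70),rate=60)
env.movel(D(-70,-50,170),rate=150)
env.move_ptp(D(-140,-50,300),R(s*Y))
pic,d=eyes.camera("side"); cv2.imwrite("pics/side1.png",pic[:,:,::-1])
pic,d=eyes.camera("top"); cv2.imwrite("pics/top1.png",pic[:,:,::-1]); np.save("topd1.npy",d)
for cam in ("top","side"):
  for l,z in [("pivot",88),("pad",104),("tray_face",48)]:
    for r in models.spot_point(cam,l)[:1]: print(cam,l,round(r["confidence"],2),atz(cam,r["pixel"],z).round(1))
print(telemetry.get_t())
E
python3 b.py
```

```text
1 [-0.3   0.14  1.83 -0.    1.17 -1.82]
   0.9 [-0.06  0.29  1.78 -0.    1.08 -0.69]
   0 [-0.06  0.29  1.78 -0.    1.08 -1.59]
-1 [-0.3   0.14  1.83 -0.    1.17  1.32]
   0.9 [-0.06  0.29  1.78 -0.    1.08  2.45]
   0 [-0.06  0.29  1.78 -0.    1.08  1.55]
sign -1
approach False [594.60037834 -55.74445881  69.82486544] [0.43950343 0.0917176  0.5194309 ]
push True [653.4 -58.4  69.5] dock x -11.342281129878277 [0.24778495 0.31927039 0.02809664]
top pivot 0.88 [623.1 176.7  88. ]
top pad 0.97 [474.9  66.7 104. ]
top tray_face 0.71 [807.2 104.9  48. ]
side pad 0.77 [471.7  70.4 104. ]
side tray_face 0.83 [660. -52.  48.]
11.3667
```

```bash
python3 - <<'E'
import cv2
a=cv2.imread("pics/side1.png"); b=cv2.imread("pics/top1.png")
cv2.imwrite("pics/c1.png",cv2.hconcat([cv2.resize(a[140:360,170:400],(400,383)),cv2.resize(b[110:350,200:430],(400,383))]))
E
cat > k.py <<'E'
from h import *
d=np.load("topd1.npy"); P,u,v=cloud("top",d)
for y in (-130,-100,-70,-40,-10,20):
    for zz in((45,80),(92,108)):
        s=(abs(P[:,1]-y)<5)&(P[:,2]>zz[0])&(P[:,2]<zz[1])&(P[:,0]>560)&(P[:,0]<700); print(y,zz,P[s,0].min().round(1) if s.any() else None)
E
python3 k.py
```

```text
-130 (45, 80) 660.5
-130 (92, 108) 660.5
-100 (45, 80) 662.2
-100 (92, 108) 662.2
-70 (45, 80) 661.6
-70 (92, 108) 663.1
-40 (45, 80) 663.0
-40 (92, 108) 664.7
-10 (45, 80) None
-10 (92, 108) 666.9
20 (45, 80) 667.5
20 (92, 108) 667.6
```

View pics/c1.png

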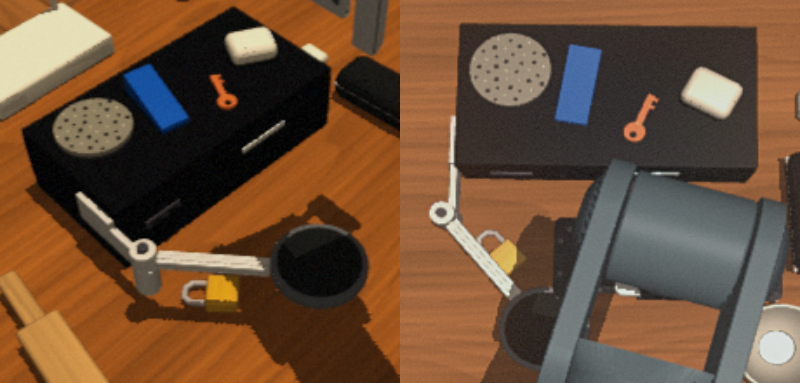

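The tray now reads flush: face and shelf front agree within about 1.5 mm, and side view shows one continuous black front. Next is the swing arm: closed fingers on the outer side of the bar, following the arc.

```bash
cat > s.py <<'E'
from h import *
C=np.array([618.5,175.5])
def pose(a,off,z,r=104):
    b=-np.sin(a)*X-np.cos(a)*Y; n=-np.cos(a)*X+np.sin(a)*Y
    return np.r_[C+r*b+off*n,z],R(b)
a0=0.896
p,r=pose(a0,48,190); env.move_ptp(p,r)
p,r=pose(a0,48,95); env.movel(p,r,rate=120)
f0=np.array(telemetry.get_ft_force())
p,r=pose(a0,22,95); print(env.movel(p,r,rate=50,max_force=8))
angs=list(np.linspace(a0,0.08,8)[1:])
for a in angs:
    p,r=pose(a,18,95); h=env.movel(p,r,rate=40,max_force=10)
    print(round(a,2),h,(np.array(telemetry.get_ft_force())-f0).round(1))
    if h: break
else:
    p,r=pose(-0.08,14,95); h=env.movel(p,r,rate=25,max_force=8)
    q=telemetry.get_ee_pos(); print("end",h,(q[:2]-C)@X,(q[:2]-C)@Y,(np.array(telemetry.get_ft_force())-f0).round(1))
    env.wait(0.2)
    q=np.array(telemetry.get_ee_pos()); rr=telemetry.get_ee_rot()
    env.movel(q-np.r_[50*X,0],rate=60); env.movel(q-np.r_[50*X,-100],rate=150)
    env.move_ptp(D(-180,-120,320),R(-Y))
pic,d=eyes.camera("side"); cv2.imwrite("pics/side2.png",pic[:,:,::-1])
pic,d=eyes.camera("top"); b=pic[:,:,::-1]; np.save("topd2.npy",d)
a=cv2.imread("pics/side2.png")
cv2.imwrite("pics/c2.png",cv2.hconcat([cv2.resize(a[140:360,170:400],(400,383)),cv2.resize(b[110:350,180:430],(400,383))]))
for cam in ("top","side"):
  for l,z in [("pivot",88),("pad",104)]:
    for r in models.spot_point(cam,l)[:1]: print(cam,l,round(r["confidence"],2),atz(cam,r["pixel"],z).round(1))
print(telemetry.get_t())
E
python3 s.py
```

```text
False
0.78 False [-1.3  0.   0.1]
0.66 False [-0.7  1.  -0.3]
0.55 False [-0.8  1.1  0.3]
0.43 False [ 0.3 -0.3  0.4]
0.31 False [-1.5 -0.1  0.5]
0.2 False [-1.8  0.7 -0.6]
0.08 False [-1.   0.2 -1.1]
end True -22.641877681885266 -102.9157641436585 [-1.1  1.1  0. ]
top pivot 0.85 [616.  176.1  88. ]
top pad 0.58 [603.9  -9.7 104. ]
side pivot 0.56 [616.8 181.1  88. ]
side pad 0.72 [756.   29.2 104. ]
21.1083
```

View pics/c2.png

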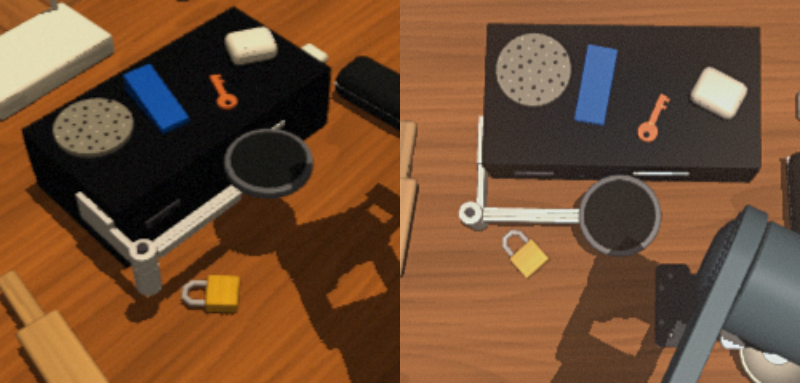

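The arm looks folded, with the bar parallel to the shelf front in top. A gentle second push will confirm that it stopped at its solid stop.

```bash
cat > r.py <<'E'
from h import *
C=np.array([618.5,175.5])
w=lambda x,z:np.r_[C+x*X-103*Y,z]
env.move_ptp(w(-72,190),R(-Y)); env.movel(w(-72,95),rate=120); env.movel(w(-34,95),rate=60,max_force=8)
h=env.movel(w(-5,95),rate=20,max_force=14)
q=telemetry.get_ee_pos(); print(h,(q[:2]-C)@X,(q[:2]-C)@Y)
env.wait(.2)
env.movel(w(-72,95),rate=60); env.movel(w(-72,195),rate=150); env.move_ptp(D(-180,-120,320),R(-Y))
pic,d=eyes.camera("top"); P,u,v=cloud("top",d)
def fit(m): return np.polyfit(P[m,1],P[m,0],1)
bar=(P[:,2]>76)&(P[:,2]<112)&(P[:,1]>45)&(P[:,1]<150)&(P[:,0]>560)&(P[:,0]<640)
print("bar slope",fit(bar))
e=[];ys=range(-160,140,10)
for y in ys:
    s=(abs(P[:,1]-y)<5)&(abs(P[:,2]-100)<8)&(P[:,0]>656)&(P[:,0]<700); e.append(P[s,0].min() if s.any() else np.nan)
e=np.array(e);k=~np.isnan(e)
k=k&(np.abs(np.array(ys))>-1); print("front slope",np.polyfit(np.array(ys)[k],e[k],1))
print(telemetry.get_t())
E
python3 r.py
```

```text
True -22.35500426703496 -102.97754750241293
bar slope [5.50292570e-02 6.05349836e+02]
front slope [4.43447328e-02 6.66290783e+02]
27.575
```

```bash
python3 -c "
from h import *
env.job_done(); print(telemetry.get_t())"
```

```text
the job is handed in; nothing more can be done
the job is handed in; nothing more can be done
```

The tray was pushed in flush first, then the swing arm was folded against its stop (a second, firmer push moved it only 0.3 mm); the loose things look undisturbed, and I handed the job in with the robot clear at about 28 s.

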